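# Gauge the depth of a cello pegbox and hang the locked gauge on the rack

### The job

Take the depth of the new cello pegbox with the depth gauge: stand its stock flat and square across the two cheeks, about half-way along the pegbox, gently push the rod down until it touches the carved bottom, and press the lock lever fully down so that the rod is locked at that depth. Then hang the gauge, still locked at that setting, upright on the empty pair of prongs of the tool rack, lowering it gently so that its stock rests on both prongs and the rod hangs between them. Do not knock the tools hanging beside it or shift the things on the bench.

Things in the scene. Friction and masses are not known exactly. Their poses are not given: they have to be found in the camera images.
- gauge: Rod depth gauge (steel, about 0.43 kg in all), standing upright on the bench. Body: a flat stock 96 mm long (its y), 24 mm thick (x), 14 mm high (z), with a 24 x 20 mm boss in the middle up to 28 mm above the underside; the rod slides vertically through the boss. Origin and axes as gauge_foot. The lock lever is on the +y side.
- gauge_foot (a point): Centre of the flat underside of the gauge's stock; x across the stock's 24 mm thickness, y along its 96 mm length, z up along the rod.
- rod_head (a point): Centre of the gauge rod's head, the part to hold: a dark steel block 16 x 16 mm (faces square to the gauge's x and y) and 24 mm high. It is 94 mm above the rod's tip, so 94 mm minus the joint value gauge_rod above the stock's underside.
- rod_tip (a point): Centre of the flat lower end of the rod (7 mm diameter, steel), on the gauge's z axis.
- gauge_rod (a joint): How far the rod's tip sticks out below the stock's underside, m; negative: drawn up inside (start); range -0.012 to 0.046. Unlocked, about 7 N of friction holds the rod where it is left: the gauge can be carried by the rod's head, and a push over 7 N slides it. Locked, it resists about 15 N.
- gauge_lock (a joint): Angle of the lock lever, rad: 0 raised (unlocked, pointing 31 degrees up and out along the gauge's +y), 0.55 pressed fully down, level (locked). Pivot: 15.5 mm from the rod's axis on the +y side, 23 mm above the underside; lever 34 mm long, 14 mm wide. 3 to 6 N pressed down near its end closes it; it stays where left. Closed, its rounded end tops out 29.5 mm above the underside.
- lock_tab (a point): Top of the lock lever's round end, 30 mm out from its pivot; moves with the lever.
- pegbox (a point): Middle of the pegbox mouth, level with the cheek tops, 95 mm above the bench. Fixed bare maple cello neck, face up in a cradle. x runs along the mouth (150 mm) from scroll to heel, y across. Mouth about 28 mm wide, cheeks 11 mm thick (50 mm over all). The scroll, 75 to 150 mm towards -x, rises 12 mm above the cheeks; hold-down bar and wing nuts, 200 mm towards +x, 25 mm.
- pegbox_floor (a point): Middle of the flat carved bottom of the pegbox, 24 to 36 mm below the cheek tops and straight below pegbox.
- free_prongs (a point): Middle of the rack's empty pair of prongs, at their upper edges (173.5 mm above the bench), where the stock rests. x points along the prongs to the rail, y along the rail. Two level 7 mm steel prongs 32 mm apart (25 mm clear); their ends, 35 mm towards -x, turn up 10 mm. Rail face 34 mm towards +x, its top 11.5 mm above this point. Four pairs, 95 mm apart; an inner one is empty.
- hammer_head (a point): Centre of the head of a small hammer hanging head up on a pair of prongs: head 18 x 63 x 20 mm, resting on the prongs 10 mm below this point, handle hanging 145 mm down. Leave alone.
- marking_gauge_head (a point): Centre of the stock of a dark wooden marking gauge hanging on a pair of prongs: stock 24 x 62 x 36 mm, resting on the prongs 18 mm below this point; its 14 mm beam reaches 56 mm above this point and 159 mm below it. Leave alone.
- mallet_head (a point): Centre of the head of a small wooden mallet hanging on a pair of prongs: head 34 x 66 x 44 mm, resting on the prongs 22 mm below this point, handle hanging 150 mm down. Leave alone.
- glue_bottle_mid (a point): Amber glue bottle standing by the gauge, 36 mm diameter, 112 mm high with a pointed nozzle; this point is on its axis 50 mm up. Leave alone.
- rosin_tin_mid (a point): Round rosin box, dark wood, 66 mm diameter, 26 mm high; centre. Leave alone.
- spruce_block_mid (a point): Bare spruce block 46 x 95 x 48 mm; centre. Leave alone.
- varnish_jar_mid (a point): Amber varnish jar with a lid beside the neck, 52 mm diameter, 62 mm high; centre. Leave alone.
Things that resemble listed ones, but are neither listed nor needed, are in the scene too. What is shaped like the gauge but blue is not meant.

How it is judged:
By the outcome, as a careful person would: the job done as asked, in the order asked, and still so for the second after the job is handed in, with the robot touching nothing.
It also fails if it takes over 64 s, if anything falls off the work surface, if the arm or the gripper's body presses on something with over 40 N, if the wrist force passes 120 N, or if a joint passes its speed limit or range.

### The arm

A 6-joint arm with a two-finger parallel gripper is mounted at the origin on the work surface. World frame = base frame: x ahead of the robot, y to its left, z up, the work surface at z = 0. Lengths are in m, angles in degrees, forces in N, time in s.
With the tool pointing down it reaches from about 0.325 to 0.9 m from the base axis. Payload 6.1 kg.
Tool frame: the origin (TCP) lies midway between the tips of the shut fingers; the grasp point (between the pads) lies 19 mm behind it (env.hold_point_z is the distance from the TCP to the grasp point, in m); z points along the fingers, y is the line along which they close (so a half turn about z gives the same grasp; the last joint's range is limited). The gripper opens to 85 mm and grips with 20 to 120 N. Pads are 22 mm wide; open, the fingers measure 114 mm over their backs; the gripper's body (76 mm by 85 mm) begins 54 mm behind the grasp point. The pads swing forward as they close: fully open they stand 13 mm farther back than shut.
Start: joints at [-82.855, 12.628, 87.462, -0, 79.91, -7.225], TCP at [0.155, -0.605, 0.231] pointing down, gripper open.
Joint ranges: [-170.65, 170.65], [-52.31, 119.04], [5.05, 147.46], [-71.25, 251.25], [11.57, 151.72], [-153.62, 153.62]. Speed limits (degrees/s): [147.25, 147.25, 172.46, 180, 180, 180].

### API

Orientations are given as a 3x3 rotation matrix whose columns are the frame's x, y, z axes.
In Python, from workcell import env, eyes gives the robot as it stands. The module is installed in compiled form; this text tells all that it offers.
- The arm moves only by the shell command python3 -m pendant 'ROWS' [FORCE]. ROWS is JSON, a list of rows, each a list of 5 numbers: the shift along the tool's x, y, z in mm, then the turn about the tool's z in degrees, then the opening, from -1 (shut) to 1 (fully open), so that 0 is half open. In form: [[x, y, z, roll, hand], ...]. A call has 1 to 5 rows; each row shifts and turns the commanded pose from where the row before left it, along the tool's axes as they then stand; what a row does not reach is not made up. A row lasts 1/8 s, in which the tool goes at most 62.5 mm and 10.7 degrees, less where a joint would pass 70% of its speed; a pose out of reach is approached as far as the arm can. A call with a gripper value outside its range is refused whole. The fingers move at their own pace and stop on an object; FORCE is the grip in N (left out, the last holds). Time passes only in rows, so rows that do not move let the fingers close. It gives the time, the measured TCP pose, the force, the opening and the grip force at its end, in the units of the state.
- env.sense(): the state, without advancing time (a new reading comes with each control period).
- eyes.camera(name): name is "scene" or "top" or "wrist"; returns a dict with "img" (480x640x3 uint8, red, green, blue), "depth" (480x640 float32, m along the optical axis (not along the pixel's ray), 0 where there is no reading), "fx", "fy", "cx", "cy" (pixels), "R" (3x3) and "t" (3): a world point X has camera coordinates R X + t. Camera axes: x right, y down, z forward; pixel columns grow to the right and rows downward; lengths in m; the calibration is good to about 2 mm. A picture is of the moment at which its call begins.
- env.hand_in(): hands the job in; it is judged then, once.
The state is a dict: "t": time; "joint_positions": joint angles; "qvel": joint speeds; "tau": joint torques, N m; "eef_pos": TCP position; "eef_rot": TCP orientation; "wrist_force": force on the tool from outside, world axes, zero at the start; "moment": the same for the moment, N m; "finger_gap": opening from 0.0 (shut) to 1.0 (fully open); "grasp_force": force on a finger pad.
Only numpy, scipy, OpenCV 4.12 (cv2) and the standard library are available. Lean on these libraries where they do the work, as an engineer would, in place of code of your own. Each camera call takes 0.05 s, during which the arm holds its last target. There are 200 camera calls.

## Working session

There is one attempt and no reset: what is moved stays moved. The work goes in short steps, Python scripts to look and compute and a shell command to move; the robot and the scene stay as the last step left them, time stands still between calls to the robot, and variables do not carry over. Pictures are saved under pics/ and viewed, at most 12 in all, crops included, and the job is handed in when it is done.

```bash
mkdir -p pics; ls; cat > h.py <<'E'
import numpy as np, cv2
from workcell import env, eyes
def save(c,n): cv2.imwrite('pics/'+n+'.png',cv2.cvtColor(c['img'],cv2.COLOR_RGB2BGR))
def pt(c,u,v,z=None):
    "world point at pixel: from depth, or on plane z"
    d=np.array([(u-c['cx'])/c['fx'],(v-c['cy'])/c['fy'],1.]); R=np.array(c['R']);t=np.array(c['t'])
    if z is None: return R.T@(d*c['depth'][int(v),int(u)]-t)
    o=-R.T@t; w=R.T@d; return o+w*(z-o[2])/w[2]
def cloud(c):
    v,u=np.mgrid[:480,:640]; D=c['depth']
    P=np.stack([(u-c['cx'])/c['fx']*D,(v-c['cy'])/c['fy']*D,D],-1)
    P=(P-np.array(c['t']))@np.array(c['R']); P[D==0]=np.nan; return P
E
python3 - <<'E'
from h import *
for n in ['scene','top']:
    c=eyes.camera(n); save(c,n); R=np.array(c['R']); print(n,-R.T@np.array(c['t']),R,c['fx'],(c['depth']>0).mean())
print(env.sense(), env.hold_point_z)
E
```

```text
pics
scene [ 0.8163448  -0.44745878  1.00233904] [[ 0.8391856   0.54378176 -0.00830292]
 [ 0.45398751 -0.70885419 -0.5398343 ]
 [-0.29943761  0.44925175 -0.84173035]] 564.5251245399273 0.996103515625
top [0.29348105 0.02253847 1.47808187] [[-0.01697911 -0.99982066  0.0083874 ]
 [-0.98744038  0.01544984 -0.15723486]
 [ 0.15707707 -0.01095176 -0.98752562]] 585.0482730302978 0.9960319010416666
{'t': 0.1, 'joint_positions': array([-8.28547266e+01,  1.26710988e+01,  8.75207918e+01,  1.88528508e-03,
        7.99104573e+01, -7.22429342e+00]), 'qvel': array([ 0.08427175, -0.08916634, -0.10970191, -0.02041288,  0.00586451,
        0.05083238]), 'tau': array([ 4.34016993e-04, -4.98244321e+01, -3.90545833e+01, -2.45033807e-04,
        5.67939074e-03, -1.58483437e-05]), 'eef_pos': array([ 0.15505411, -0.60488649,  0.23028996]), 'eef_rot': array([[ 9.68716581e-01,  2.48169600e-01, -1.90046847e-04],
       [ 2.48169540e-01, -9.68714986e-01,  1.77646446e-03],
       [ 2.56763246e-04, -1.76805442e-03, -9.99998404e-01]]), 'wrist_force': array([-0.01068227,  0.49964406, -1.20703251]), 'moment': array([-0.00632732, -0.04281046, -0.06738731]), 'grasp_force': 0.0, 'finger_gap': 1.0036969829133842} 0.0187
```

View pics/scene.png

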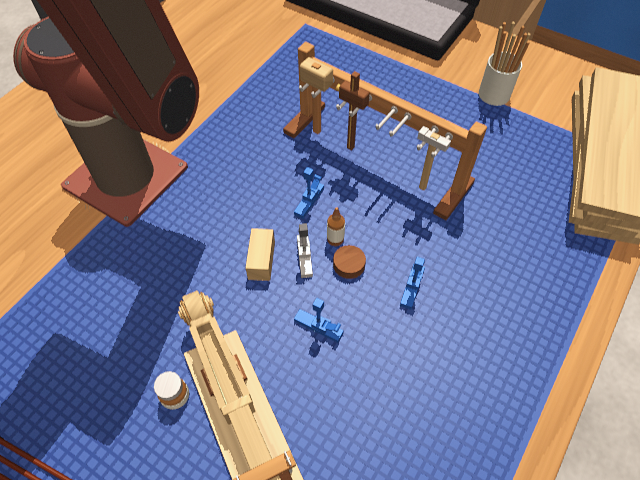

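View pics/top.png

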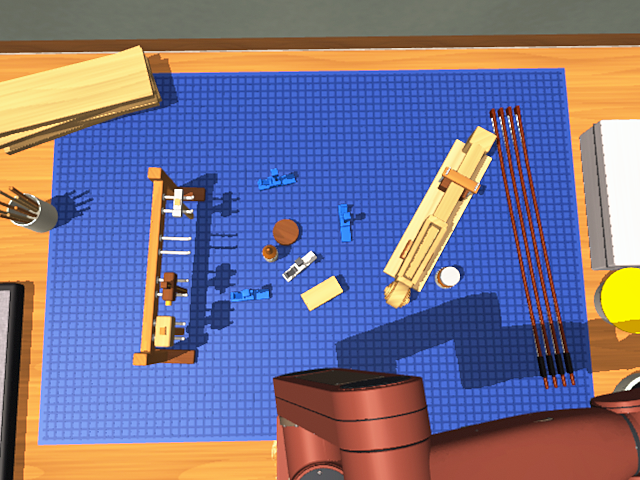

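The scene view shows the steel gauge at (304,250), between the spruce block (260,254) and the bottle (336,228). The empty prongs are at (394,120) and the pegbox mouth runs along (222,365). In the top view the gauge is at (300,266), the mouth at (420,247) and the prongs at (176,245). Next I measure these by colour mask and depth.

```bash
python3 - <<'E'
from h import *
a=[]
for n,win,pb,rk in [('top',(270,330,240,295),(370,470,190,310),(140,215,215,275)),('scene',(285,325,215,290),(170,260,280,440),(360,440,90,150))]:
    c=eyes.camera(n); P=cloud(c); im=c['img'].astype(int)
    sat=im.max(-1)-im.min(-1)
    u0,u1,v0,v1=win
    m=np.zeros((480,640),bool); m[v0:v1,u0:u1]=True
    m&=(sat<45)&(P[...,2]>0.006)
    Q=P[m]; Q=Q[~np.isnan(Q[:,0])]
    print(n,'gauge',len(Q),Q.min(0),Q.max(0))
    for lo,hi in [(0.008,0.02),(0.02,0.035),(0.035,0.07),(0.07,0.12)]:
        q=Q[(Q[:,2]>lo)&(Q[:,2]<hi)]
        if len(q)>4:
            r=cv2.minAreaRect((q[:,:2]*1000).astype(np.float32)); print(lo,len(q),q.mean(0).round(4),np.round(r[0],1),np.round(r[1],1),round(r[2],1))
    # prongs
    u0,u1,v0,v1=rk; m[:]=False; m[v0:v1,u0:u1]=True; m&=(P[...,2]>0.15)&(P[...,2]<0.19)&(sat<60)
    k,l,s,ce=cv2.connectedComponentsWithStats(m.astype(np.uint8))
    for i in range(1,k):
        if s[i,4]>15:
            q=P[l==i]; r=cv2.minAreaRect((q[:,:2]*1000).astype(np.float32)); print('prong',s[i],q.mean(0).round(4),q[:,2].max().round(4),np.round(r[0],1),np.round(r[1],1),round(r[2],1))
    # pegbox cheeks
    u0,u1,v0,v1=pb; m[:]=False; m[v0:v1,u0:u1]=True; m&=(P[...,2]>0.089)&(P[...,2]<0.100)
    k,l,s,ce=cv2.connectedComponentsWithStats(m.astype(np.uint8))
    for i in range(1,k):
        if s[i,4]>100:
            q=P[l==i]; r=cv2.minAreaRect((q[:,:2]*1000).astype(np.float32)); print('peg',s[i],q.mean(0).round(4),np.round(r[0],1),np.round(r[1],1),round(r[2],1))
    for w in (win,pb,rk):
        u0,u1,v0,v1=w; x=c['img'][v0:v1,u0:u1]; f=min(250/(v1-v0),260/(u1-u0)); x=cv2.resize(x,None,fx=f,fy=f,interpolation=cv2.INTER_CUBIC)
        y=np.zeros((260,262,3),np.uint8); y[:x.shape[0],:x.shape[1]]=x[:260,:262]; a.append(y)
I=np.vstack([np.hstack(a[:3]),np.hstack(a[3:])]); cv2.imwrite('pics/crops.png',I[...,::-1])
E
```

```text
top gauge 421 [ 0.39289772 -0.0280277   0.00606305] [0.52263529 0.11440819 0.11707244]
0.008 165 [0.4688 0.0324 0.0136] [478.8  55.8] [68.8 94.5] 38.9
0.02 127 [0.4541 0.0535 0.0277] [462.2  61.2] [97. 56.] 89.3
0.035 57 [0.4509 0.074  0.046 ] [437.   50.4] [147.8  57.6] 60.3
0.07 55 [0.4628 0.0446 0.1076] [484.   68.4] [86.4 16.7] 49.9
prong [157 215  35  60 350] [0.495  0.3354 0.1714] 0.187 [494.5 319.2] [ 72.9 133.8] 86.9
peg [ 396  190   67   99 1228] [ 0.5217 -0.2747  0.0934] [ 517.9 -272.9] [ 53.1 282.3] 60.4
peg [386 281  25  25 144] [ 0.3754 -0.1854  0.0947] [ 380.3 -188.1] [52.9 47.8] 57.6
scene gauge 587 [ 0.42286448 -0.00343865  0.00612059] [0.49856817 0.08136147 0.11601847]
0.008 255 [0.4729 0.0243 0.0131] [461.6  38.8] [24.1 96.9] 39.0
0.02 162 [0.458  0.0429 0.0272] [453.8  50. ] [24.3 47.1] 34.0
0.035 36 [0.4602 0.0398 0.0523] [444.3  51.9] [ 6.  48.2] 52.7
0.07 127 [0.4626 0.0374 0.1035] [461.1  39.4] [15.9 18. ] 37.2
prong [360  94  13  16  63] [0.4259 0.329  0.1798] 0.1899 [425.3 332.7] [10.6 49.8] 4.4
prong [375 105  23  25 137] [0.4789 0.3264 0.1725] 0.1845 [480.6 320.5] [20.8 79. ] 6.2
prong [389 112  23  25 138] [0.5107 0.3241 0.1724] 0.184 [506.6 317.2] [74.4 18.7] 84.0
prong [428 125  11  12  64] [0.5743 0.3424 0.1743] 0.1898 [577.6 330.5] [18.1 46.2] 15.2
prong [417 133  23  17 212] [0.5809 0.3005 0.1785] 0.1899 [579.8 300.8] [43.8 31. ] 35.9
peg [ 180  292   80  148 2601] [ 0.5077 -0.2684  0.0939] [ 487.5 -257. ] [ 54.4 285.8] 59.0
```

View pics/crops.png

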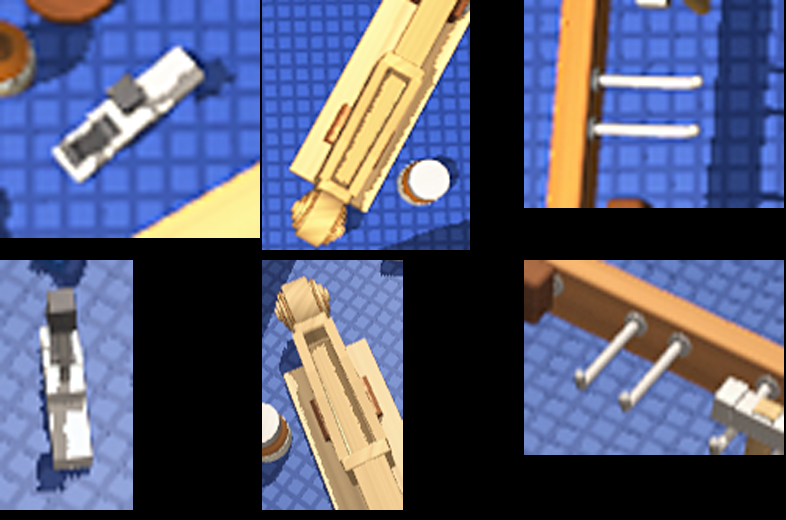

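Left column of the crops: the lever side of the gauge points to (-x,+y), about 129°, and the rod is up. Middle: the mouth is clearly visible. Right: the two free prongs. On the way to the gauge I stop above the pegbox to measure it with the wrist camera.

```bash
python3 -m pendant '[[20,-15,-10,0,0],[46,-34,-10,0,0],[46,-34,-10,0,0],[46,-34,-10,0,0],[46,-34,-10,0,0]]' >/dev/null; python3 -m pendant '[[46,-34,-10,0,0],[46,-34,-10,0,0],[46,-34,0,0,0],[20,-15,0,0,0],[0,0,0,0,0]]'
python3 - <<'E'
from h import *
c=eyes.camera('wrist'); save(c,'w1'); R=np.array(c['R']); print(-R.T@np.array(c['t']),R[2],c['fx']); np.savez('w1.npz',**c)
E
```

```text
t: 1.45
eef_pos: [0.44, -0.2545, 0.3012]
eef_rot: [[0.968, 0.251, -0.0], [0.251, -0.968, 0.0], [-0.0, -0.0, -1.0]]
wrist_force: [0.0, -1.1, -0.2]
finger_gap: 0.501
grasp_force: 0.0
[ 0.51642961 -0.23391521  0.4440438 ] [-0.29885509 -0.07709002 -0.95117967] 404.28374830680355
```

View pics/w1.png

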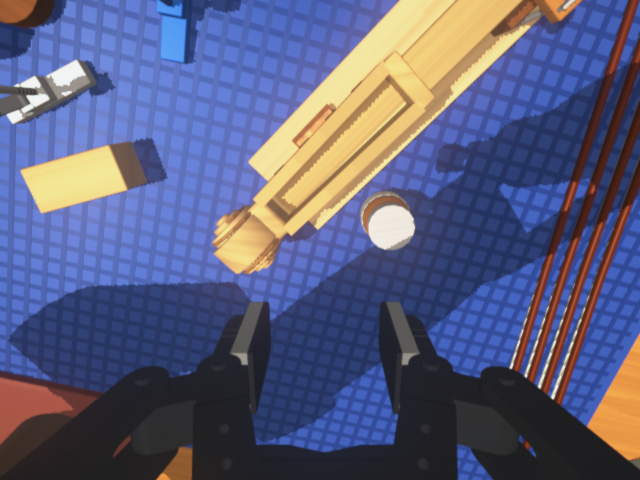

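The wrist view shows the mouth between about (280,212) and (410,95), the scroll at (247,240), and the cheeks either side. I fit the cheek plane to get the pegbox frame.

```bash
python3 - <<'E'
from h import *
c=dict(np.load('w1.npz')); P=cloud(c); Z=P[...,2]
m=np.zeros((480,640),bool); m[40:290,200:460]=True
t=(m&(Z>.091)&(Z<.099)).astype(np.uint8)
k,l,s,ce=cv2.connectedComponentsWithStats(t); i=1+np.argmax(s[1:,4]); t=(l==i)
Q=P[t]; print(len(Q),np.median(Q[:,2]))
# holes = mouth
cs,h=cv2.findContours(t.astype(np.uint8),cv2.RETR_CCOMP,cv2.CHAIN_APPROX_NONE)
for q,hh in zip(cs,h[0]):
    if cv2.contourArea(q)>200:
        W=np.array([pt(c,u,v,.095)[:2] for u,v in q[:,0]])*1000
        r=cv2.minAreaRect(W.astype(np.float32)); print('hole' if hh[3]>=0 else 'outer',np.round(r[0],1),np.round(r[1],1),round(r[2],1), cv2.boxPoints(r).round(1).tolist())
# profile across, along axis
a=np.deg2rad(-30); ex=np.array([np.cos(a),np.sin(a)]); ey=np.array([-ex[1],ex[0]])
M=P[m]; d=(M[:,:2]-[.46,-.24]); X=d@ex*1000; Y=d@ey*1000; z=M[:,2]*1000
for x in range(-120,121,20):
    j=abs(X-x)<3
    w=j&(abs(z-95)<3); f=j&(z>52)&(z<76)
    print(x,w.sum(),'cheek y',np.percentile(Y[w],[2,98]).round(1) if w.sum()>4 else '', 'floor',f.sum(),np.percentile(Y[f],[2,50,98]).round(1) if f.sum()>4 else '',np.median(z[f]).round(1) if f.sum() else '')
for n,sl in [('spruce',(slice(140,215),slice(20,150)))]: pass
E
```

```text
9423 0.09502299543330511
outer [ 478.4 -249.4] [ 52.7 271.8] 59.9 [[347.5, -204.10000610351562], [582.7999877929688, -340.20001220703125], [609.2000122070312, -294.6000061035156], [373.8999938964844, -158.5]]
hole [ 483.4 -251.9] [ 31. 150.] 59.9 [[410.70001220703125, -227.6999969482422], [540.5, -302.8999938964844], [556.0, -276.0], [426.20001220703125, -200.89999389648438]]
-120 0 cheek y  floor 0  
-100 46 cheek y [-19.  26.] floor 0  
-80 63 cheek y [-19.7  26.1] floor 1  67.4
-60 264 cheek y [-14.3  21. ] floor 3  68.8
-40 172 cheek y [-20.6  26.1] floor 165 [-10.1   2.4  13.5] 65.4
-20 178 cheek y [-21.2  26.3] floor 170 [-10.7   0.8  13.2] 65.2
0 184 cheek y [-22.   26.4] floor 406 [-107.   -73.9   12.8] 63.1
20 192 cheek y [-22.5  26.4] floor 487 [-110.5  -72.9   13. ] 62.8
40 192 cheek y [-23.2  26.4] floor 214 [-12.7   0.1  13.3] 65.0
60 200 cheek y [-23.7  26.6] floor 222 [-13.4   0.2  14.1] 64.9
80 213 cheek y [-24.6  27. ] floor 236 [-14.   -0.3  13.8] 64.9
100 338 cheek y [-24.7  26.6] floor 247 [-14.5   0.6  27.3] 65.6
120 346 cheek y [-16.3  17.7] floor 0
```

Pegbox: the mouth measures 150 x 31 mm (150 x 28 given), centre (0.4835, -0.2517), x axis at -30°, floor about 30 mm deep. Now to the gauge.

```bash
python3 -m pendant '[[19,-56,0,0,0],[19,-56,0,0,0],[19,-56,0,0,0],[19,-56,0,0,0],[19,-56,0,0,0]]' >/dev/null; python3 -m pendant '[[0,0,0,-10.4,0],[0,0,0,-10.4,0],[0,0,0,-10.4,0],[0,0,0,-10.4,0],[0,0,0,-10.4,0]]' >/dev/null;  python3 -m pendant '[[0,0,0,-10.4,0],[0,0,0,-10.4,0],[0,0,0,-10.4,0],[0,0,0,-10.4,0],[0,0,0,-10.4,0]]' >/dev/null; python3 -m pendant '[[0,0,20,-10.5,0],[0,0,50,0,0],[0,0,0,0,0]]'
python3 - <<'E'
from h import *
c=eyes.camera('wrist'); save(c,'w2'); np.savez('w2.npz',**c)
P=cloud(c); im=c['img'].astype(int); sat=im.max(-1)-im.min(-1)
g=(np.hypot(P[...,0]-.4615,P[...,1]-.039)<.065)&(P[...,2]>.008)&(P[...,2]<.125)&(sat<45)
for lo,hi in [(.01,.018),(.022,.045),(.11,.124)]:
    t=(g&(P[...,2]>lo)&(P[...,2]<hi)).astype(np.uint8); k,l,s,ce=cv2.connectedComponentsWithStats(t)
    for i in range(1,k):
        if s[i,4]>30:
            q=P[l==i]; r=cv2.minAreaRect((q[:,:2]*1000).astype(np.float32)); print(lo,s[i].tolist(),np.median(q[:,2]).round(4),np.round(r[0],1),np.round(r[1],1),round(r[2],1))
b=(P[...,2]>.05)&(P[...,2]<.3)&(np.hypot(P[...,0]-.49,P[...,1]-.105)<.03); print('bottle',P[b].mean(0) if b.any() else None)
print(env.sense()['joint_positions'])
E
```

```text
t: 3.75
eef_pos: [0.4589, 0.0378, 0.2275]
eef_rot: [[-0.626, 0.78, -0.008], [0.78, 0.626, 0.0], [0.006, -0.006, -1.0]]
wrist_force: [0.2, -0.1, -0.8]
finger_gap: 0.501
grasp_force: 0.0
0.01 [318, 149, 28, 34, 410] 0.0142 [441.2  68.4] [23.5 28.4] 39.8
0.01 [392, 213, 9, 22, 44] 0.014 [519.6  63.9] [ 1.9 20.1] 23.0
0.01 [319, 218, 26, 36, 289] 0.014 [481.6  18.4] [23.4 34.5] 39.3
0.022 [318, 155, 29, 63, 1356] 0.0292 [451.2  56.4] [24.  54.6] 38.8
0.022 [392, 166, 7, 13, 32] 0.034 [483.3  98.9] [0.6 8.8] 60.0
0.11 [322, 222, 24, 24, 552] 0.1131 [462.3  42.8] [15.5 15.7] 38.8
bottle [0.48946514 0.0922497  0.21111872]
[-5.08339246e+00 -1.00683214e+01  1.10661390e+02 -1.81517665e-02
  7.96292307e+01 -4.38445319e+01]
```

View pics/w2.png

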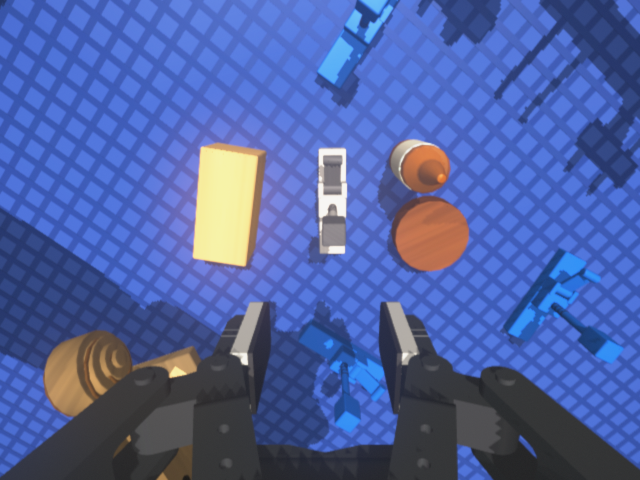

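The wrist view shows the gauge centred at (332,200), its head at (333,230), the block left and the bottle and rosin box right, all clear of the fingers. Both ends of the stock give centre (0.462, 0.042), length 95.7 mm (96 given), y axis at 129°. I descend and grip the head.

```bash
python3 -m pendant '[[1.1,4.9,40,0,0],[0,0,40,0,0],[0,0,30,0,0],[0,0,20,0,0],[0,0,12,0,0]]' 50; python3 -m pendant '[[0,0,0,0,0],[0,0,0,0,-1],[0,0,0,0,-1],[0,0,0,0,-1],[0,0,0,0,-1]]' 50
```

```text
t: 4.42
eef_pos: [0.4664, 0.0422, 0.0905]
eef_rot: [[-0.627, 0.779, 0.002], [0.779, 0.627, -0.0], [-0.001, 0.001, -1.0]]
wrist_force: [0.2, 0.3, 1.0]
finger_gap: 0.501
grasp_force: 0.0
t: 5.05
eef_pos: [0.4653, 0.0421, 0.0906]
eef_rot: [[-0.628, 0.778, 0.001], [0.778, 0.628, -0.002], [-0.002, -0.0, -1.0]]
wrist_force: [-3.1, -3.2, 5.0]
finger_gap: 0.172
grasp_force: 48.6
```

```bash
python3 -m pendant '[[0,0,-5,0,-1],[0,0,-10,0,-1],[0,0,-20,0,-1],[0,0,-30,0,-1],[0,0,-30,0,-1]]' 50; python3 -m pendant '[[0,0,-30,0,-1],[0,0,-30,0,-1],[0,0,0,0,-1],[0,0,0,0,-1]]';python3 - <<'E'
from h import *
c=eyes.camera('wrist'); save(c,'w3'); c2=eyes.camera('scene')
for cc in (c,c2):
    P=cloud(cc); im=cc['img'].astype(int); sat=im.max(-1)-im.min(-1)
    e=env.sense()['eef_pos']
    g=(np.hypot(P[...,0]-e[0],P[...,1]-e[1])<.065)&(P[...,2]>e[2]-.12)&(P[...,2]<e[2]-.03)&(sat<45)
    q=P[g]; print(len(q), np.percentile(q[:,2],[1,10,30,50,70,90,99]).round(4)); 
    for lo,hi in [(-.12,-.085),(-.085,-.075),(-.075,-.06),(-.06,-.03)]:
        w=q[(q[:,2]-e[2]>lo)&(q[:,2]-e[2]<hi)]
        if len(w)>10: r=cv2.minAreaRect((w[:,:2]*1000).astype(np.float32)); print(lo,len(w),np.round(r[0],1),np.round(r[1],1),round(r[2],1),w[:,2].max())
s=env.sense(); print(s['eef_pos'],s['wrist_force'],s['joint_positions'])
E
```

```text
t: 5.68
eef_pos: [0.4646, 0.043, 0.1854]
eef_rot: [[-0.628, 0.778, -0.0], [0.778, 0.628, 0.0], [0.0, -0.0, -1.0]]
wrist_force: [0.1, 0.3, -4.2]
finger_gap: 0.178
grasp_force: 49.0
t: 6.18
eef_pos: [0.4642, 0.0429, 0.2431]
eef_rot: [[-0.628, 0.779, -0.002], [0.779, 0.628, 0.0], [0.001, -0.001, -1.0]]
wrist_force: [-0.9, 0.2, -4.3]
finger_gap: 0.174
grasp_force: 49.0
5466 [0.1622 0.1665 0.168  0.1808 0.1823 0.1943 0.2082]
-0.085 1330 [456.2  51. ] [24.  78.2] 39.1 0.16735991633899927
-0.075 2520 [456.   51.6] [24.  76.9] 39.3 0.18235998106919432
-0.06 1613 [450.1  58.7] [23.3 52.7] 39.6 0.21231414345570185
607 [0.1546 0.1633 0.1653 0.167  0.1785 0.183  0.2074]
-0.12 20 [463.7  20.7] [21.1 68.2] 59.1 0.157023556883341
-0.085 294 [460.3  41.1] [24.1 98.9] 39.1 0.16735086585508493
-0.075 224 [462.6  38.8] [24.2 90.8] 39.0 0.18220602102038339
-0.06 69 [450.   51.1] [19.9 44.8] 40.0 0.2116699936626205
[0.46383704 0.04288157 0.24236071] [-1.08197097  0.14950178 -3.98693838] [-4.43532440e+00 -1.00521365e+01  1.09341482e+02  4.06591840e-03
  8.08967872e+01 -4.33062879e+01]
```

View pics/w3.png

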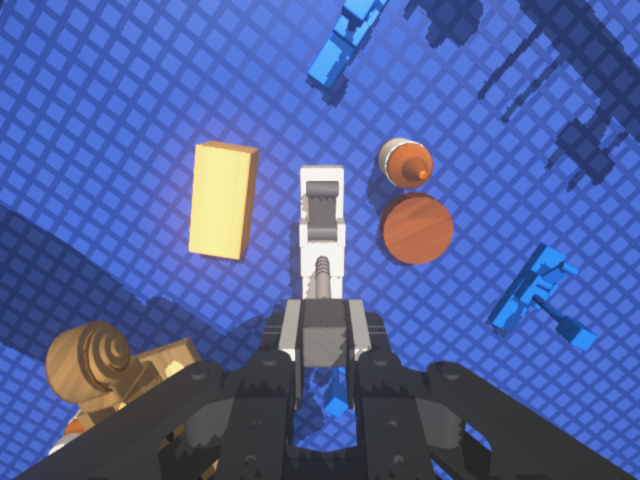

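The gauge hangs straight in the fingers, lever (322,210) toward the camera, and the foot is about 89 mm below the TCP. I carry it over the pegbox and turn it square.

```bash
python3 -m pendant '[[-20,-14,0,0,-1],[-35,-25,0,0,-1],[-45,-33,0,0,-1],[-45,-33,0,0,-1],[-45,-33,0,0,-1]]' >/dev/null; python3 -m pendant '[[-34,-24,0,0,-1],[-20,-14,0,9.8,-1],[0,0,0,9.8,-1],[0,0,0,9.8,-1],[0,0,0,9.8,-1]]'>/dev/null; python3 -m pendant '[[0,0,0,9.8,-1],[0,0,0,10,-1],[0,0,0,10,-1],[0,0,0,0,-1],[0,0,0,0,-1]]'
cat > pose.py <<'E'
from h import *
e=env.sense()['eef_pos']; print('tcp',e.round(4))
for n in ('wrist','scene'):
    c=eyes.camera(n); save(c,'p_'+n); P=cloud(c); im=c['img'].astype(int); sat=im.max(-1)-im.min(-1); Z=P[...,2]
    near=np.hypot(P[...,0]-e[0],P[...,1]-e[1])
    st=(near<.07)&(Z>e[2]-.083)&(Z<e[2]-.069)&(sat<40)
    q=P[st]
    if len(q)>20:
        r=cv2.minAreaRect((q[:,:2]*1000).astype(np.float32)); print(n,'stock',len(q),np.median(q[:,2]).round(4),np.round(r[0],1),np.round(r[1],1),round(r[2],1),cv2.boxPoints(r).round(1).tolist())
    ck=(Z>.0925)&(Z<.0975)&(np.hypot(P[...,0]-.4835,P[...,1]+.2517)<.14)&(sat>40)
    q=P[ck]; d=q[:,:2]-[.4835,-.2517]; a=np.deg2rad(-30); X=1000*d@[np.cos(a),np.sin(a)]; Y=1000*d@[-np.sin(a),np.cos(a)]
    for x in range(-80,90,20):
        j=abs(X-x)<4
        if j.sum()>8: y=np.sort(Y[j]); print(n,x,y[[0,-1]].round(1),'inner',(y[y<0].max() if (y<0).any() else 0),(y[y>0].min() if (y>0).any() else 0))
E
python3 pose.py
```

```text
t: 8.15
eef_pos: [0.4807, -0.2574, 0.2433]
eef_rot: [[0.499, 0.867, -0.001], [0.867, -0.499, 0.001], [0.0, -0.002, -1.0]]
wrist_force: [0.4, 0.0, -4.5]
finger_gap: 0.176
grasp_force: 49.4
tcp [ 0.4807 -0.2574  0.2433]
wrist stock 1663 0.1671 [ 484.7 -247. ] [78.6 23.6] 60.0 [[454.79998779296875, -275.20001220703125], [475.20001220703125, -287.0], [514.5, -218.89999389648438], [494.1000061035156, -207.10000610351562]]
wrist -80 [-22.3  24.5] inner -0.010390178234029181 0.10375682218295565
wrist -60 [-22.7  25. ] inner -11.345622435296747 14.074730021065792
wrist -40 [-23.7  25.2] inner -12.263488760104934 14.034040731383273
wrist -20 [-24.5  25.1] inner -12.827263568597662 14.166797881779917
wrist 20 [-24.6  25.6] inner -14.25894367018276 14.125994102008805
wrist 40 [-25.1  25.7] inner -14.67014576036393 14.899941151876783
wrist 60 [-26.8  25.8] inner -15.463635188814807 14.91893808964358
wrist 80 [-27.1  25.8] inner -0.0073863858442389085 0.08822309724354566
scene stock 596 0.1664 [ 479.6 -256.9] [95.3 25. ] 60.1 [[445.0, -292.0], [466.70001220703125, -304.3999938964844], [514.2000122070312, -221.8000030517578], [492.5, -209.3000030517578]]
scene -80 [ 7.8 22.5] inner 0 7.8364057584848545
scene -60 [11.7 22.3] inner 0 11.662689125863698
scene 0 [-26.7  23. ] inner -16.79364244744858 12.609801678990896
scene 20 [-27.7  22.9] inner -16.50253867777954 12.440949860510402
scene 40 [-28.1  23. ] inner -17.26484500616932 12.59000815072896
scene 60 [-28.8  22.8] inner -17.84569775450355 12.964847614592017
scene 80 [-27.8  22.8] inner -0.3475676002453451 0.09862632247538612
```

Both views agree: the stock is square (60.0° and 60.1°) and centred -4 mm across. That offset is on purpose, as it puts the lever closer to the cheek. I lower until the stock meets the cheeks.

```bash
python3 -m pendant '[[-1,1,15,0,-1],[0,0,20,0,-1],[0,0,12,0,-1],[0,0,4,0,-1],[0,0,0,0,-1]]'|sed -n '1,4p'; python3 -m pendant '[[0,0,2,0,-1],[0,0,2,0,-1],[0,0,0,0,-1]]'|sed -n '2p;4p';python3 -m pendant '[[0,0,2,0,-1],[0,0,1,0,-1],[0,0,0,0,-1]]'|sed -n '2p;4p'; python3 -m pendant '[[0,0,2,0,-1],[0,0,1,0,-1],[0,0,0,0,-1]]'|sed -n '2p;4p'
```

```text
t: 8.88
eef_pos: [0.4814, -0.259, 0.1932]
eef_rot: [[0.502, 0.865, -0.0], [0.865, -0.502, 0.0], [0.0, -0.0, -1.0]]
wrist_force: [-0.0, -0.6, -4.2]
eef_pos: [0.4814, -0.259, 0.1894]
wrist_force: [-0.2, 0.1, -3.8]
eef_pos: [0.4813, -0.259, 0.1861]
wrist_force: [0.4, 0.0, -4.8]
eef_pos: [0.4819, -0.2592, 0.1851]
wrist_force: [-2.4, 2.7, 5.4]
```

```bash
python3 -m pendant '[[0,0,3,0,-1],[0,0,3,0,-1],[0,0,3,0,-1],[0,0,3,0,-1],[0,0,0,0,-1]]'|sed -n '2p;4p'; python3 -m pendant '[[0,0,3,0,-1],[0,0,3,0,-1],[0,0,3,0,-1],[0,0,3,0,-1],[0,0,0,0,-1]]'|sed -n '2p;4p'
```

```text
eef_pos: [0.4817, -0.2591, 0.1728]
wrist_force: [-3.2, 2.4, 3.8]
eef_pos: [0.4816, -0.259, 0.1605]
wrist_force: [-3.8, 2.9, 5.3]
```

```bash
python3 -m pendant '[[0,0,2,0,-1],[0,0,2,0,-1],[0,0,2,0,-1],[0,0,0,0,-1]]'|sed -n '2p;4p'; python3 -m pendant '[[0,0,1.5,0,-1],[0,0,1.5,0,-1],[0,0,0,0,-1]]'|sed -n '2p;4p';  python3 -m pendant '[[0,0,1,0,-1],[0,0,1,0,-1],[0,0,0,0,-1]]'|sed -n '2p;4p'
```

```text
eef_pos: [0.4816, -0.259, 0.1545]
wrist_force: [-1.7, 2.8, 5.6]
eef_pos: [0.4816, -0.2589, 0.1515]
wrist_force: [-3.4, 2.9, 5.2]
eef_pos: [0.4816, -0.2589, 0.1495]
wrist_force: [-2.8, 3.6, 5.6]
```

```bash
python3 -m pendant '[[0,0,1,0,-1],[0,0,0,0,-1]]'|sed -n '2p;4p'; python3 -m pendant '[[0,0,1,0,-1],[0,0,0,0,-1]]'|sed -n '2p;4p'
```

```text
eef_pos: [0.4815, -0.2589, 0.1485]
wrist_force: [-3.7, 3.7, 6.8]
eef_pos: [0.4815, -0.2589, 0.1475]
wrist_force: [-2.7, 3.9, 5.8]
```

```bash
python3 -m pendant '[[0,0,1,0,-1],[0,0,0,0,-1]]'|sed -n '2p;4p'; python3 -m pendant '[[0,0,0.7,0,-1],[0,0,0,0,-1]]'|sed -n '2p;4p';python3 -m pendant '[[0,0,0.7,0,-1],[0,0,0,0,-1]]'|sed -n '2p;4p'
```

```text
eef_pos: [0.4815, -0.2589, 0.1465]
wrist_force: [-3.2, 3.7, 6.3]
eef_pos: [0.4815, -0.2589, 0.1458]
wrist_force: [-3.2, 4.0, 6.0]
eef_pos: [0.4815, -0.2589, 0.1451]
wrist_force: [-3.9, 3.2, 6.8]
```

```bash
python3 -m pendant '[[0,0,0.7,0,-1],[0,0,0,0,-1]]'|sed -n '2p;4p'; python3 -m pendant '[[0,0,0.7,0,-1],[0,0,0,0,-1]]'|sed -n '2p;4p'
```

```text
eef_pos: [0.4815, -0.2589, 0.1446]
wrist_force: [-4.9, 3.4, 7.0]
eef_pos: [0.4817, -0.259, 0.1445]
wrist_force: [-5.1, 3.7, 10.5]
```

The rod touched: z stopped at 0.1445 and the force rose. That is 41 mm of travel, so about 30 mm depth, matching the floor seen at 65 mm. I relieve the side load, then let go and back off upward.

```bash
python3 -m pendant '[[0,-0.8,0,0,-1],[0,0,0,0,-1]]'|sed -n '2p;4p'; python3 -m pendant '[[0,0,0,0,-0.3],[0,0,0,0,-0.3],[0,0,0,0,-0.3]]'; python3 -m pendant '[[0,0,-5,0,-0.3],[0,0,-20,0,-0.3],[0,0,-25,0,-0.3],[0,0,-30,0,-0.3],[0,0,-25,0,-0.3]]'; python3 - <<'E'
from h import *
for n in ('wrist','scene'):
    c=eyes.camera(n); save(c,'q_'+n); P=cloud(c); im=c['img'].astype(int); sat=im.max(-1)-im.min(-1); Z=P[...,2]
    nr=(np.hypot(P[...,0]-.481,P[...,1]+.256)<.07)&(sat<40)
    for lo,hi in ((.104,.113),(.116,.14),(.15,.18)):
        t=(nr&(Z>lo)&(Z<hi)).astype(np.uint8); k,l,s,_=cv2.connectedComponentsWithStats(t)
        for i in range(1,k):
            if s[i,4]>25:
                q=P[l==i]; r=cv2.minAreaRect((q[:,:2]*1000).astype(np.float32)); print(n,lo,s[i,4],np.percentile(q[:,2],[2,50,98]).round(4),np.round(r[0],1),np.round(r[1],1),round(r[2],1))
    if n=='scene': cv2.imwrite('pics/q1.png',cv2.resize(c['img'][290:440,150:310],None,fx=3,fy=3)[...,::-1])
E
```

```text
eef_pos: [0.4815, -0.2589, 0.1445]
wrist_force: [-4.2, 3.7, 7.6]
t: 14.88
eef_pos: [0.4807, -0.2587, 0.1424]
eef_rot: [[0.502, 0.865, 0.0], [0.865, -0.502, -0.0], [-0.0, 0.0, -1.0]]
wrist_force: [-0.3, -0.5, -0.3]
finger_gap: 0.348
grasp_force: 0.0
t: 15.5
eef_pos: [0.4809, -0.2588, 0.2491]
eef_rot: [[0.502, 0.865, 0.001], [0.865, -0.502, -0.001], [-0.0, 0.001, -1.0]]
wrist_force: [-0.5, 0.3, -0.6]
finger_gap: 0.349
grasp_force: 0.0
wrist 0.104 635 [0.1053 0.1094 0.1109] [ 498.7 -227.5] [29.1 23.1] 59.2
wrist 0.104 808 [0.1079 0.1094 0.1108] [ 465.9 -282.9] [33.4 23.7] 59.1
wrist 0.116 1854 [0.12   0.1243 0.1381] [ 490.4 -240.8] [54.3 23.6] 60.4
wrist 0.15 871 [0.1521 0.1668 0.1683] [ 482.  -256.5] [16.5 15.8] 60.1
scene 0.104 500 [0.1045 0.1084 0.112 ] [ 482.2 -259.6] [96.  25.2] 56.0
scene 0.116 354 [0.1176 0.1235 0.1374] [ 488.8 -242.7] [55.1 26.8] 59.3
scene 0.15 130 [0.151  0.1653 0.1687] [ 481.2 -258.1] [15.8 16.1] 57.1
```

View pics/q_wrist.png

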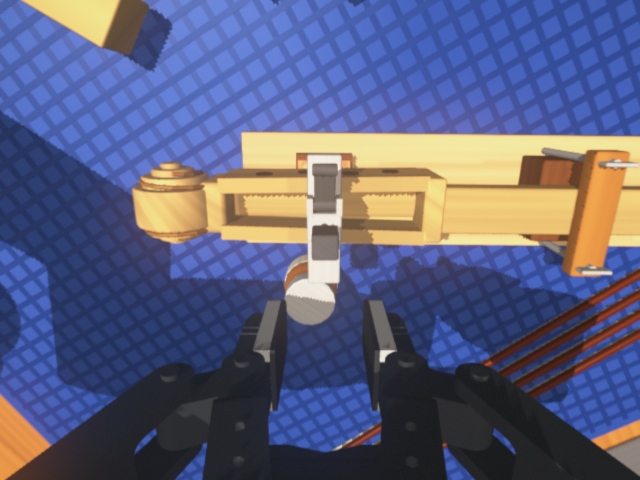

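Wrist view: the stock lies square across both cheeks at mid-mouth (324,215), both ends level at 109.4 mm (95 + 14). Lever end is at (324,168). I shut the fingers and press the lever.

```bash
python3 -m pendant '[[0,0,0,0,-1],[15,-0.7,0,0,-1],[29.5,0,0,0,-1],[0,0,30,0,-1],[0,0,40,0,-1]]' 20 >/dev/null; python3 -m pendant '[[0,0,30,0,-1],[0,0,5,0,-1],[0,0,0,0,-1],[0,0,0,0,-1]]'; python3 -m pendant '[[0,0,2,0,-1],[0,0,2,0,-1],[0,0,0,0,-1]]'|sed -n '2p;4p'
```

```text
t: 16.73
eef_pos: [0.5035, -0.2202, 0.1441]
eef_rot: [[0.502, 0.865, 0.002], [0.865, -0.502, -0.001], [0.0, 0.003, -1.0]]
wrist_force: [-0.2, -0.1, -0.1]
finger_gap: -0.001
grasp_force: 0.0
eef_pos: [0.5023, -0.2198, 0.1385]
wrist_force: [0.6, -0.4, 0.5]
```

```bash
python3 -m pendant '[[0,0,2,0,-1],[0,0,0,0,-1]]'|sed -n '2p;4p'; python3 -m pendant '[[0,0,2,0,-1],[0,0,0,0,-1]]'|sed -n '2p;4p'; python3 -m pendant '[[0,0,2,0,-1],[0,0,0,0,-1]]'|sed -n '2p;4p'; python3 -m pendant '[[0,0,2,0,-1],[0,0,0,0,-1]]'|sed -n '2p;4p'
```

```text
eef_pos: [0.5028, -0.2197, 0.1368]
wrist_force: [0.0, 1.8, 2.4]
eef_pos: [0.5028, -0.2195, 0.1348]
wrist_force: [1.5, 1.8, 4.8]
eef_pos: [0.5024, -0.2197, 0.1323]
wrist_force: [1.4, 3.6, 3.3]
eef_pos: [0.5022, -0.2197, 0.1302]
wrist_force: [1.2, 1.7, 2.1]
```

```bash
python3 -m pendant '[[0,0,2,0,-1],[0,0,0,0,-1]]'|sed -n '2p;4p'; python3 -m pendant '[[0,0,1.5,0,-1],[0,0,0,0,-1]]'|sed -n '2p;4p'; python3 -m pendant '[[0,0,1,0,-1],[0,0,0,0,-1]]'|sed -n '2p;4p'
```

```text
eef_pos: [0.5022, -0.2198, 0.1282]
wrist_force: [1.8, 1.5, 3.6]
eef_pos: [0.5024, -0.2198, 0.1269]
wrist_force: [1.1, 2.4, 2.3]
eef_pos: [0.5024, -0.2197, 0.1259]
wrist_force: [1.7, 2.2, 2.4]
```

```bash
python3 -m pendant '[[0,0,0.7,0,-1],[0,0,0,0,-1]]'|sed -n '2p;4p'; python3 -m pendant '[[0,0,0.7,0,-1],[0,0,0,0,-1]]'|sed -n '2p;4p'
```

```text
eef_pos: [0.5024, -0.2198, 0.1253]
wrist_force: [1.1, 2.8, 3.5]
eef_pos: [0.5025, -0.2198, 0.1247]
wrist_force: [2.1, 2.7, 4.4]
```

```bash
python3 -m pendant '[[0,0,0.5,0,-1],[0,0,0,0,-1]]'|sed -n '2p;4p'; python3 -m pendant '[[0,0,0.4,0,-1],[0,0,0,0,-1]]'|sed -n '2p;4p'
```

```text
eef_pos: [0.5028, -0.2198, 0.1244]
wrist_force: [2.2, 3.4, 4.7]
eef_pos: [0.5029, -0.2198, 0.1243]
wrist_force: [1.6, 3.9, 7.3]
```

The lever reached its stop: z stalls at 0.1243 (0.095 + 0.0295) and the force jumps. I lift off and check.

```bash
python3 -m pendant '[[0,0,-3,0,-1],[0,0,-15,0,-1],[0,0,-50,0,-1],[0,0,-50,0,-1],[-44,0,0,0,-0.3]]' >/dev/null; python3 -m pendant '[[0,0,0,0,-0.3],[0,0,0,0,-0.3]]'; python3 - <<'E'
from h import *
for n in ('wrist','scene'):
    c=eyes.camera(n); save(c,'r_'+n); P=cloud(c); im=c['img'].astype(int); sat=im.max(-1)-im.min(-1); Z=P[...,2]
    nr=(np.hypot(P[...,0]-.481,P[...,1]+.256)<.07)&(sat<40)
    for lo,hi in ((.104,.113),(.116,.14),(.15,.18)):
        t=(nr&(Z>lo)&(Z<hi)).astype(np.uint8); k,l,s,_=cv2.connectedComponentsWithStats(t)
        for i in range(1,k):
            if s[i,4]>25:
                q=P[l==i]; r=cv2.minAreaRect((q[:,:2]*1000).astype(np.float32)); print(n,lo,s[i,4],np.percentile(q[:,2],[2,50,98]).round(4),np.round(r[0],1),np.round(r[1],1),round(r[2],1))
    # prongs: pixel masks, cast to plane z=.1735
c=eyes.camera('scene'); im=c['img'].astype(int); P=cloud(c); sat=im.max(-1)-im.min(-1)
for n,(u0,u1,v0,v1) in (('scene',(370,414,100,142)),('top',(155,195,232,260))):
    c=eyes.camera(n); im=c['img'].astype(int); sat=im.max(-1)-im.min(-1); m=np.zeros((480,640),np.uint8); m[v0:v1,u0:u1]=((sat<60)&(im.min(-1)>110))[v0:v1,u0:u1]
    k,l,s,_=cv2.connectedComponentsWithStats(m)
    for i in range(1,k):
        if s[i,4]>15:
            v,u=np.where(l==i); W=np.array([pt(c,a,b,.172)[:2] for a,b in zip(u,v)])*1000
            vx,vy,x0,y0=cv2.fitLine(W.astype(np.float32),cv2.DIST_HUBER,0,.01,.01).ravel(); pr=(W-[x0,y0])@[vx,vy]
            print(n,'prong',len(W),np.degrees(np.arctan2(vy,vx)).round(1),np.round([x0,y0],1),(np.array([x0,y0])+pr.min()*np.array([vx,vy])).round(1),(np.array([x0,y0])+pr.max()*np.array([vx,vy])).round(1))
E
```

```text
t: 20.72
eef_pos: [0.4799, -0.2578, 0.2416]
eef_rot: [[0.503, 0.864, -0.001], [0.864, -0.503, 0.001], [0.0, -0.001, -1.0]]
wrist_force: [-0.3, -0.0, -0.3]
finger_gap: 0.351
grasp_force: 0.0
wrist 0.104 248 [0.1066 0.1092 0.1109] [ 489.5 -222.2] [29.2  4.4] 61.1
wrist 0.104 236 [0.1072 0.1092 0.111 ] [ 506.4 -232. ] [29.3  4.2] 60.4
wrist 0.104 826 [0.1081 0.1095 0.1109] [ 465.8 -283.1] [33.7 23.7] 59.7
wrist 0.116 2148 [0.1192 0.1227 0.1254] [ 491.2 -238.6] [58.9 23.7] 59.9
wrist 0.15 932 [0.1512 0.1668 0.1684] [ 481.5 -255.5] [16.1 15.9] 60.0
scene 0.104 461 [0.1049 0.1085 0.1118] [ 479.7 -258.2] [95.1 26.3] 61.0
scene 0.116 360 [0.1168 0.1217 0.1271] [ 490.7 -241.7] [58.5 24.9] 57.6
scene 0.15 128 [0.1508 0.1659 0.1694] [ 480.5 -257.9] [15.3 16.9] 63.3
scene prong 105 87.4 [477.6 323.3] [476.1 289.3] [479.2 359.4]
scene prong 100 85.9 [509.4 320.2] [507.2 288.9] [512. 357.]
top prong 109 89.1 [510.4 322.4] [509.8 283.7] [510.9 353.6]
top prong 109 88.8 [478.4 320.5] [477.6 285.4] [479.1 355.2]
```

```bash
python3 - <<'E'
import cv2,numpy as np
a=cv2.imread('pics/r_wrist.png')[120:330,220:430]; b=cv2.imread('pics/r_scene.png')[300:420,170:290]
cv2.imwrite('pics/r.png',np.hstack([cv2.resize(a,(390,390)),cv2.resize(b,(390,390))]))
E
```

```text
(no output)
```

View pics/r.png

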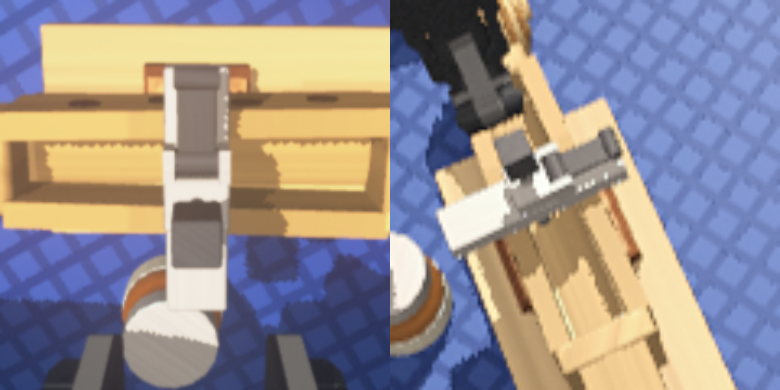

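The lever is level (top 30 mm above the underside) and the gauge has not shifted. I re-grip the head and lift.

```bash
python3 -m pendant '[[2.5,0.2,30,0,-0.3],[0,0,40,0,-0.3],[0,0,22,0,-0.3],[0,0,7.5,0,-0.3],[0,0,0,0,-0.3]]' 50|sed -n '2p;4p'; python3 -m pendant '[[0,0,0,0,-1],[0,0,0,0,-1],[0,0,0,0,-1]]' 50;
```

```text
eef_pos: [0.4819, -0.2555, 0.1422]
wrist_force: [0.8, 0.2, 0.7]
t: 21.98
eef_pos: [0.4825, -0.2563, 0.1436]
eef_rot: [[0.502, 0.865, 0.002], [0.865, -0.502, -0.001], [-0.0, 0.002, -1.0]]
wrist_force: [-0.9, 0.8, 5.2]
finger_gap: 0.173
grasp_force: 50.4
```

```bash
python3 -m pendant '[[0,0,-4,0,-1],[0,0,-10,0,-1],[0,0,-25,0,-1],[0,0,-40,0,-1],[0,0,-45,0,-1]]'|sed -n '2p;4p'; python3 -m pendant '[[0,0,-40,0,-1],[0,0,-16,0,-1],[20,-11,0,0,-1],[38,-21,0,0,-1],[44,-24,0,0,-1]]' >/dev/null; python3 -m pendant '[[44,-24,0,0,-1],[44,-24,0,0,-1],[44,-24,0,0,-1],[44,-24,0,0,-1],[44,-24,0,0,-1]]'|sed -n '2p;4p'; python3 -m pendant '[[44,-24,0,0,-1],[44,-24,0,0,-1],[25,-14,0,0,-1],[8,-5,0,0,-1],[0,0,0,10.3,-1]]' >/dev/null; python3 -m pendant '[[0,0,0,10.3,-1],[0,0,0,10.3,-1],[0,0,0,10.3,-1],[0,0,0,10.3,-1],[0,0,0,10.4,-1]]'; python3 - <<'E'
from h import *
c=eyes.camera('wrist'); save(c,'s1'); np.savez('s1.npz',**c); print(env.sense()['joint_positions'].round(1),env.sense()['eef_pos'])
E
```

```text
eef_pos: [0.481, -0.2553, 0.2666]
wrist_force: [0.6, -1.0, -3.5]
eef_pos: [0.4894, 0.1135, 0.3198]
wrist_force: [0.2, -0.7, -3.6]
t: 25.1
eef_pos: [0.493, 0.2486, 0.3205]
eef_rot: [[0.999, -0.042, -0.003], [-0.042, -0.999, -0.001], [-0.003, 0.001, -1.0]]
wrist_force: [0.2, 0.4, -4.4]
finger_gap: 0.179
grasp_force: 49.5
[ 18.6   0.2  91.4  -0.   88.5 111.4] [0.49304019 0.24863146 0.32054943]
```

View pics/s1.png

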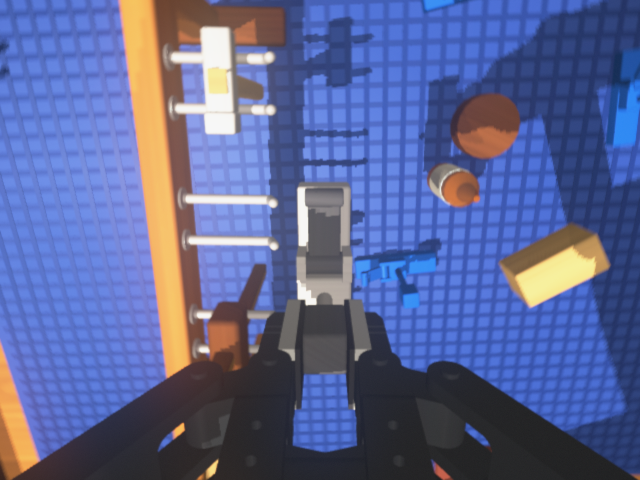

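The wrist view shows both free prongs, from (185,198)-(272,203) and (185,240)-(273,245), the rail on the left, and the gauge stock at (325,240). I measure the prongs and the held stock from this view.

```bash
python3 - <<'E'
from h import *
c=dict(np.load('s1.npz')); im=c['img'].astype(int); sat=im.max(-1)-im.min(-1); P=cloud(c); Z=P[...,2]
m=np.zeros((480,640),np.uint8); m[188:255,180:285]=((sat<60)&(im.min(-1)>100)&(Z>.14))[188:255,180:285]
k,l,s,_=cv2.connectedComponentsWithStats(m)
for i in range(1,k):
    if s[i,4]>60:
        v,u=np.where(l==i); o=np.array([pt(c,a,b,.1725)[:2] for a,b in zip(u,v)])*1000
        vx,vy,x0,y0=cv2.fitLine(o.astype(np.float32),cv2.DIST_HUBER,0,.01,.01).ravel()
        if vy<0: vx,vy=-vx,-vy
        pr=(o-[x0,y0])@[vx,vy]; f=lambda p:(np.array([x0,y0])+p*np.array([vx,vy])).round(1)
        print('prong',len(o),s[i],np.degrees(np.arctan2(vy,vx)).round(1),f(pr.min()),f(pr.max()),'z',np.nanmedian(Z[l==i]).round(4))
e=env.sense()['eef_pos']
g=(np.hypot(P[...,0]-e[0],P[...,1]-e[1])<.075)&(sat<45)&(Z<e[2]-.02)&(Z>.25)
for lo,hi in ((.275,.292),(.292,.32)):
    q=P[g&(Z>lo)&(Z<hi)]
    if len(q)>20: r=cv2.minAreaRect((q[:,:2]*1000).astype(np.float32)); print('st',lo,len(q),np.percentile(q[:,2],[5,50,95]).round(4),np.round(r[0],1),np.round(r[1],1),round(r[2],1),cv2.boxPoints(r).round(1).tolist())
# rail front edge
w=(im[...,0]-im[...,2]>60)&(Z>.178)&(Z<.192)&(P[...,1]>.3)&(abs(P[...,0]-.494)<.09); q=P[w][:,:2]*1000
ed=[(x,np.percentile(q[abs(q[:,0]-x)<4,1],2)) for x in range(420,575,15) if (abs(q[:,0]-x)<4).sum()>5]; ed=np.array(ed); print(ed.round(1).tolist(), np.degrees(np.arctan(np.polyfit(ed[:,0],ed[:,1],1)[0])))
E
```

```text
prong 977 [180 188  98  23 977] 85.9 [509.3 283.3] [514.4 354.6] z 0.1734
prong 958 [181 229  98  22 958] 85.9 [477.5 285. ] [482.8 358.3] z 0.1735
st 0.275 1387 [0.2789 0.2859 0.2876] [524.6 248.3] [24.  30.7] 87.7 [[508.8999938964844, 236.89999389648438], [539.5, 235.60000610351562], [540.4000244140625, 259.70001220703125], [509.79998779296875, 260.8999938964844]]
st 0.292 3680 [0.2965 0.2984 0.3004] [515.  248.7] [24.  52.6] 88.2 [[488.3999938964844, 237.60000610351562], [540.9000244140625, 235.89999389648438], [541.5999755859375, 259.8999938964844], [489.1000061035156, 261.6000061035156]]
[[420.0, 359.0], [435.0, 358.5], [450.0, 357.5], [465.0, 357.0], [480.0, 356.3], [495.0, 355.2], [510.0, 354.7], [525.0, 353.7], [540.0, 352.9], [555.0, 352.3], [570.0, 351.4]] -2.9504425053886116
```

Prongs are 32 mm apart as given. Their middle is (0.496, 0.3213) at 0.1735, direction about 86.5°. The held rod is at (0.493, 0.2493), so I move 72 mm toward the rail, turn 1.2° and lower.

```bash
python3 -m pendant '[[0,0,0,1.2,-1],[-0.5,-20,0,0,-1],[-0.5,-32,0,0,-1],[-0.5,-20,0,0,-1],[0,0,0,0,-1]]'|sed -n '2,4p'; python3 -m pendant '[[0,0,15,0,-1],[0,0,25,0,-1],[0,0,15,0,-1],[0,0,5,0,-1],[0,0,0,0,-1]]'|sed -n '2,4p'; python3 - <<'E'
from h import *
c=eyes.camera('wrist'); save(c,'s2'); im=c['img'].astype(int); sat=im.max(-1)-im.min(-1); P=cloud(c); Z=P[...,2]; e=env.sense()['eef_pos']
zt=e[2]-.0346
g=(np.hypot(P[...,0]-e[0],P[...,1]-e[1])<.075)&(sat<45)
for lo,hi in ((zt-.006,zt+.006),(zt+.006,zt+.02)):
    q=P[g&(Z>lo)&(Z<hi)]
    if len(q)>20: r=cv2.minAreaRect((q[:,:2]*1000).astype(np.float32)); print('st',len(q),np.median(q[:,2]).round(4),np.round(r[0],1),np.round(r[1],1),round(r[2],1),cv2.boxPoints(r).round(1).tolist())
cv2.imwrite('pics/s2b.png',np.hstack([cv2.imread('pics/s2.png')[100:400,150:500],cv2.resize(eyes.camera('scene')['img'][60:210,300:525][...,::-1],(450,300))]))
E
```

```text
eef_pos: [0.4961, 0.3231, 0.3217]
eef_rot: [[0.999, -0.053, -0.001], [-0.053, -0.999, -0.0], [-0.001, 0.0, -1.0]]
wrist_force: [-0.1, 0.3, -3.7]
eef_pos: [0.4966, 0.321, 0.2622]
eef_rot: [[0.998, -0.057, -0.0], [-0.057, -0.998, -0.0], [-0.0, 0.0, -1.0]]
wrist_force: [0.7, 0.0, -2.8]
st 1291 0.2276 [528.2 320.3] [24.1 30.8] 86.8 [[512.0999755859375, 309.1000061035156], [542.9000244140625, 307.3999938964844], [544.2000122070312, 331.3999938964844], [513.5, 333.1000061035156]]
st 4949 0.2412 [518.7 320.7] [24.1 52.6] 87.0 [[491.79998779296875, 310.1000061035156], [544.2999877929688, 307.29998779296875], [545.5999755859375, 331.3999938964844], [493.1000061035156, 334.20001220703125]]
```

View pics/s2b.png

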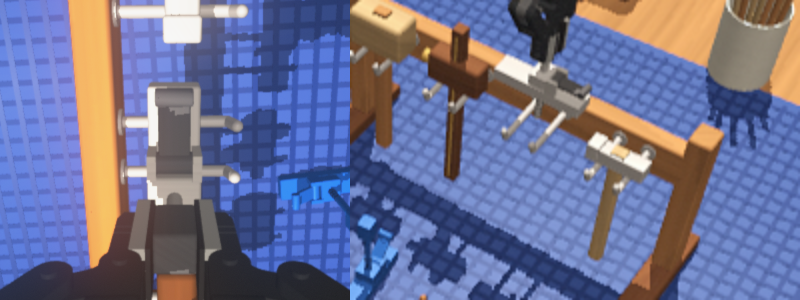

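Left (wrist): the gauge stock sits across both prongs. Right (scene): it is between the marking gauge and the hammer with clear gaps at both ends. Its centre is (0.4966, 0.3225), within 1.5 mm of the target, so I lower it 40 mm, gently at the end.

```bash
python3 -m pendant '[[0,0,12,0,-1],[0,0,12,0,-1],[0,0,7,0,-1],[0,0,3,0,-1],[0,0,0,0,-1]]'|sed -n '2p;4p'; python3 -m pendant '[[0,0,1.5,0,-1],[0,0,1.5,0,-1],[0,0,0,0,-1]]'|sed -n '2p;4p'; python3 -m pendant '[[0,0,1,0,-1],[0,0,1,0,-1],[0,0,0,0,-1]]'|sed -n '2p;4p'
```

```text
eef_pos: [0.4965, 0.3213, 0.2279]
wrist_force: [0.3, -1.4, -3.9]
eef_pos: [0.4965, 0.3213, 0.2252]
wrist_force: [0.1, 0.3, -4.1]
eef_pos: [0.4965, 0.3213, 0.2231]
wrist_force: [-1.2, 0.3, -5.2]
```

```bash
python3 -m pendant '[[0,0,0.7,0,-1],[0,0,0,0,-1]]'|sed -n '2p;4p'; python3 -m pendant '[[0,0,0.7,0,-1],[0,0,0,0,-1]]'|sed -n '2p;4p'
```

```text
eef_pos: [0.4965, 0.3213, 0.2224]
wrist_force: [0.5, 0.3, -3.9]
eef_pos: [0.4966, 0.3214, 0.2221]
wrist_force: [-1.1, -0.7, -3.1]
```

```bash
python3 -m pendant '[[0,0,0.5,0,-1],[0,0,0,0,-1]]'|sed -n '2p;4p'; python3 -m pendant '[[0,0,0.4,0,-1],[0,0,0,0,-1]]'|sed -n '2p;4p'
```

```text
eef_pos: [0.4967, 0.3214, 0.222]
wrist_force: [-0.7, -0.3, 0.7]
eef_pos: [0.4967, 0.3214, 0.222]
wrist_force: [-2.9, -0.7, 5.1]
```

The stock is seated at 0.222, as predicted. I ease off slightly, open and rise.

```bash
python3 -m pendant '[[0,0,-0.4,0,-1],[0,0,0,0,-1],[0,0,0,0,-0.4],[0,0,0,0,-0.4],[0,0,0,0,-0.4]]'|sed -n '2p;4,6p'; python3 -m pendant '[[0,0,-5,0,-0.4],[0,0,-15,0,-0.4],[0,0,-30,0,-0.4],[0,0,-40,0,-0.4],[0,0,-40,0,-0.4]]'|sed -n '1,2p;4p';  python3 - <<'E'
from h import *
c=eyes.camera('wrist'); save(c,'t1'); im=c['img'].astype(int); sat=im.max(-1)-im.min(-1); P=cloud(c); Z=P[...,2]
g=(np.hypot(P[...,0]-.4965,P[...,1]-.3215)<.06)&(sat<45)
for lo,hi in ((.183,.192),(.195,.212),(.225,.26)):
    k,l,s,_=cv2.connectedComponentsWithStats((g&(Z>lo)&(Z<hi)).astype(np.uint8))
    for i in range(1,k):
        if s[i,4]>60: q=P[l==i]; r=cv2.minAreaRect((q[:,:2]*1000).astype(np.float32)); print(lo,len(q),np.percentile(q[:,2],[3,50,97]).round(4),np.round(r[0],1),np.round(r[1],1),round(r[2],1))
cv2.imwrite('pics/t.png',np.hstack([cv2.imread('pics/t1.png')[60:360,130:480],cv2.resize(eyes.camera('scene')['img'][60:210,300:525][...,::-1],(450,300))]))
E
```

```text
eef_pos: [0.4965, 0.3213, 0.2209]
wrist_force: [0.8, -0.7, -0.2]
finger_gap: 0.296
grasp_force: 0.0
t: 30.12
eef_pos: [0.4965, 0.3214, 0.3539]
wrist_force: [0.7, -0.2, 0.3]
0.183 207 [0.1864 0.1877 0.1892] [529.3 330.3] [ 4.4 28.9] 87.9
0.183 216 [0.1859 0.1878 0.1893] [528.4 311.2] [ 3.9 28.7] 87.2
0.183 751 [0.1862 0.1878 0.1891] [464.1 323.9] [23.7 34.3] 86.2
0.195 1679 [0.1981 0.2012 0.2036] [514.9 321.5] [23.9 59.5] 87.0
0.225 753 [0.2278 0.2452 0.2466] [495.4 322.5] [15.9 16.4] 86.8
```

View pics/t.png

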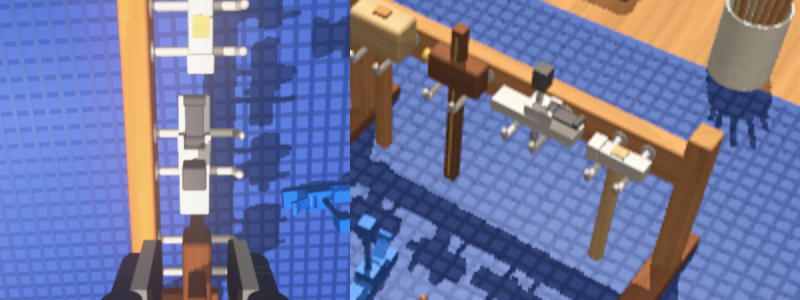

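Both views show the gauge hanging level on both prongs. Stock top is 187.8 mm at both ends, the head is 71.4 mm above the foot as it was on the pegbox, the lever is down, and the neighbouring tools hang as before. I hand in.

```bash
python3 -c "
from workcell import env
print(env.hand_in())"
```

```text
the job is handed in; nothing more can be done
None
```

I took the pegbox depth (about 30 mm), locked the rod there, and hung the gauge level and still locked on the free prongs; I handed it in at about 30 s.

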